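Slide the wax pan to the middle ring of the warming hob

ROBOT

A 7-joint arm with a two-finger parallel gripper is mounted at the origin on a cart in front of the work surface, level with it; the furniture and walls round the work are solid. World frame = base frame: x ahead of the robot, y to its left, z up, the work surface at z = 0. Lengths are in m, angles in degrees, forces in N, time in s.
With the tool pointing down it reaches from about 0.4 to 0.9 m from the base axis. Payload 5.5 kg.
Tool frame: the origin (TCP) lies midway between the tips of the shut fingers; the grasp point (between the pads) lies 19 mm behind it; z points along the fingers, y is the direction in which the jaws open and shut (so a half turn about z gives the same grasp; the last joint's range is limited). The gripper opens to 92 mm and grips with 3 to 60 N. Pads are 19 mm wide; open, the fingers measure 130 mm over their backs; the gripper's body (75 mm by 190 mm) begins 47 mm behind the grasp point.
Start: joints at [-56.941, 28.699, -24.465, 88.831, 12.651, 65.22, -12.049], TCP at [0.201, 0.618, 0.227] pointing down, gripper open.
Joint ranges: [-164.97, 164.97], [-17.58, 116.51], [-87.97, 89.64], [11.32, 138.91], [-80.73, 260.73], [10.89, 115.49], [-147.41, 147.41]. Speed limits (degrees/s): [147.25, 147.25, 180, 180, 180, 180, 180].

INTERFACE

Orientations are given as [roll, pitch, yaw] about the fixed x, y, z axes, in that order (R = Rz(yaw) Ry(pitch) Rx(roll)).
In Python, from plant import ctrl, cams, ticket, status gives the robot as it stands. Calls block until the motion is done:
- ctrl.move_ptp(position, orientation): joint-space move of the TCP to a pose.
- ctrl.move_linear(position, orientation=None, feed=0.15, stop_force=None): straight line of the TCP; orientation=None keeps the orientation; feed is the mean speed in m/s. With stop_force (N) it stops when the force on the tool has changed by that much, and returns True; else False.
- ctrl.set_joints(angles): joint-space move.
- ctrl.open_gripper() and ctrl.close(newtons=None): open the fingers fully, or close them until they stop; newtons is the grip in N (None keeps the last).
- ctrl.sleep(seconds).
- ctrl.inverse_kinematics(position, orientation): joint angles nearest the present ones, or None.
- cams.snapshot(name): name is "scene" or "top" or "wrist"; returns a dict with "img" (480x640x3 uint8, red, green, blue), "range_z" (480x640 float32, m along the optical axis (not along the pixel's ray), 0 where there is no reading), "fovy" (degrees; the focal length in pixels is half the picture's height over the tangent of half this angle, whatever the lens; pixels are square), "cx", "cy" (the principal point, pixels), "view" (4x4, takes a point from world to camera coordinates); the wrist camera has in their place "hand_eye" (4x4, takes a point from camera to tool coordinates, whose origin is the TCP and whose axes are the flange's). Camera axes: x right, y up, looking along -z (the intrinsics and any distortion apply to the point x, -y, -z); pixel columns grow to the right and rows downward; lengths in m; the calibration is good to about 2 mm. The wrist camera is an equidistant fisheye: a pixel r from the principal point sees the ray r / f radians off the axis. A picture is of the moment at which its call begins: read the wrist's pose just before it.
A pose or a line that the arm cannot do raises ctrl.MotionError and nothing moves.
- ticket.job_done(): hands the job in, once; it reports no verdict.
Readings, each from a call of its own:
- status.current_time(): time.
- status.current_joint_positions(): joint angles.
- status.current_dq(): joint speeds.
- status.current_joint_efforts(): joint torques, N m.
- status.current_ee_pos(): TCP position.
- status.current_orientation(): TCP orientation.
- status.current_force(): force on the tool from outside, world axes, zero at the start.
- status.current_moment(): the same for the moment, N m.
- status.current_gripper_width(): opening from 0.0 (shut) to 1.0 (fully open).
Only numpy, scipy, OpenCV 4.12 (cv2) and the standard library are available. Lean on these libraries where they do the work, as an engineer would, in place of code of your own. Each camera call takes 0.05 s, during which the arm holds its last target. There are 200 camera calls.

TASK

Slide the long-handled wax-melting pan along the warming hob from the end ring it stands on to the empty middle ring, without lifting it or tipping it, and leave it standing flat and centred on that ring. Leave the taller two-eared pot on the other end ring where it is.

Things in the scene. Friction and masses are not known exactly. Their poses are not given: they have to be found in the camera images.
- pan_center (a point): Centre (half-way up, on the axis) of the shallow round steel saucepan, 100 mm across and 55 mm high, about 0.25 to 0.5 kg, loose, standing on an end ring of the hob (left or right, it varies). Its +x axis points from the handle to the pan, so the single straight handle sticks out along its -x axis, roughly towards the robot, within 0.45 rad; z is up. When it stands on the hob this point is 27.5 mm above the hob's top.
- pan_handle (a point): Middle of the pan's wooden handle, a level bar 90 mm long, 16 mm wide and 12 mm thick, 107 mm from the pan's axis (axes as pan_center) and 45 mm above the pan's bottom, so 85 mm above the worktop; it overhangs the front edge of the hob. It can be pinched across its width from above.
- ring_mid (a point): Centre of the middle one of the three equal ring marks (112 mm across) on top of the fixed flat warming hob, a black slab with steel edges, 145 mm deep, 462 mm wide, with its top 40 mm above the worktop. The rings stand in a row along this point's y axis (to the left), 140 mm apart; three small control knobs 10 mm high are at the right-hand end, outside the rings. The middle ring is empty at the start.
- pot_center (a point): Centre (half-way up) of the taller narrow steel pot with two small wire ears and no long handle, 80 mm across its rim, 106 mm over its ears and 80 mm high, loose, standing on the other end ring. It must stay there.

How it is judged (in metres and radians):
At the end, for the whole second after the job is handed in: The pan stands flat on the hob (centre height within 5 mm of standing, tilt under 0.1 rad) with its axis within 18 mm of the centre of the middle ring, and the taller pot is within 20 mm of where it was at the start (horizontal distance between pan_center and ring_mid below 0.018 m and height (world z) of pan_center between 0.0625 and 0.0725 m and angle between pan_center's own z axis and vertical below 0.1 rad and distance of pot_center from where it was at the start of the episode below 0.02 m); the robot touches nothing.
It fails at once if the pan is lifted off the hob (its centre rises more than 10 mm above its standing height) (height (world z) of pan_center above 0.0775 m).
It fails at once if the pan is tipped by more than 0.2 rad (angle between pan_center's own z axis and vertical above 0.2 rad).
It fails at once if the taller pot is shifted by more than 20 mm (distance of pot_center from where it was at the start of the episode above 0.02 m).
It also fails if it takes over 35 s, if anything falls off the work surface, if the arm or the gripper's body presses on something with over 40 N, if the wrist force passes 120 N, or if a joint passes its speed limit or range.

## Working session

There is one attempt and no reset: what is moved stays moved. The work goes in short steps, each a Python script; the robot and the scene stay as the last script left them, time stands still between calls to the robot, and variables do not carry over. Pictures are saved under pics/ and viewed, about 8 in all and at most 12, crops included, and the job is handed in when it is done.

```bash
mkdir -p pics
python3 - <<'E'
from plant import ctrl,cams,ticket,status
import cv2,numpy as np
for n in ("top","scene"):
    s=cams.snapshot(n); cv2.imwrite(f"pics/{n}0.png",s["img"][:,:,::-1]); np.savez(f"{n}0.npz",**s)
    print(n,s["fovy"],s["cx"],s["cy"],np.round(s["view"],3).tolist(),[k for k in s])
print(status.current_time(),status.current_orientation(),status.current_ee_pos())
E
```

```text
top 45.55807438616766 327.92974431297426 237.7258285547988 [[-0.069, -0.998, 0.003, 0.062], [0.973, -0.066, 0.222, -0.492], [-0.221, 0.019, 0.975, -0.833], [0.0, 0.0, 0.0, 1.0]] ['img', 'range_z', 'fovy', 'cx', 'cy', 'view']
scene 44.2178084062885 314.83318158297885 235.75018080545507 [[0.697, -0.717, -0.017, -0.297], [0.348, 0.318, 0.882, -0.275], [-0.627, -0.62, 0.472, -0.589], [0.0, 0.0, 0.0, 1.0]] ['img', 'range_z', 'fovy', 'cx', 'cy', 'view']
0.1 [-1.79899765e+02 -3.67551468e-03  1.62020285e+02] [0.20049711 0.61764584 0.22577402]
```

View pics/top0.png

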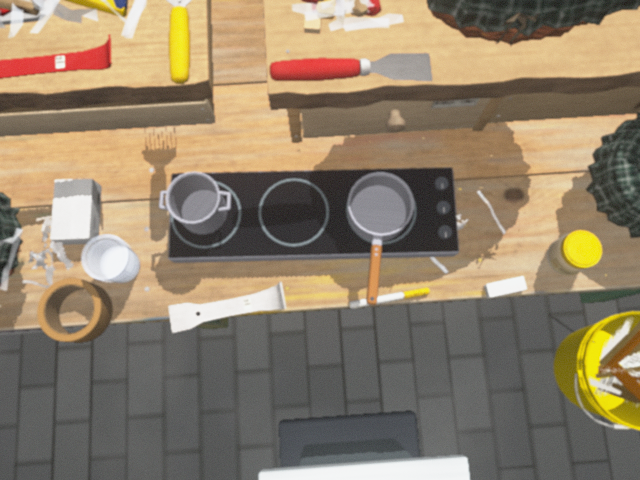

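View pics/scene0.png

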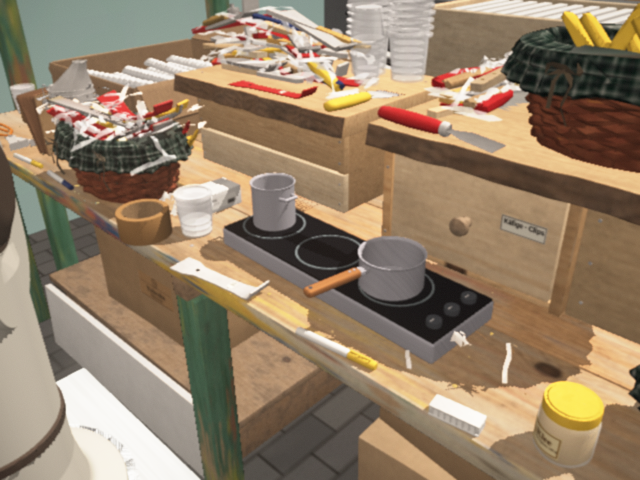

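The top view shows the pan on the right ring (rim about (381,205)). Its handle runs to (374,302), the middle ring is at about (294,212) and the pot at about (195,200). I'll enlarge this for pixel readings.

```bash
cat > h.py <<'E'
import numpy as np,cv2
def ray(s,u,v,z):
    f=240/np.tan(np.radians(s["fovy"])/2); V=s["view"]; R,t=V[:3,:3],V[:3,3]
    d=R.T@np.array([(u-s["cx"])/f,-(v-s["cy"])/f,-1]); c=-R.T@t
    return c+d*(z-c[2])/d[2]
def proj(s,p):
    f=240/np.tan(np.radians(s["fovy"])/2); q=s["view"][:3,:3]@p+s["view"][:3,3]
    return np.array([s["cx"]-f*q[0]/q[2], s["cy"]+f*q[1]/q[2]])
E
python3 - <<'E'
import cv2,numpy as np
from h import *
s=dict(np.load("top0.npz"))
c=s["img"][160:310,250:450,::-1]
cv2.imwrite("pics/crop.png",cv2.resize(c,None,fx=4,fy=4,interpolation=cv2.INTER_CUBIC))
for n,u,v,z in [("ring",294,212,.04),("panrim",381,205,.095),("hend",374,302,.085),("hobL",170,260,.04),("hobR",457,255,.04)]:
    print(n,ray(s,u,v,z).round(4))
E
```

```text
ring [0.5438 0.0796 0.04  ]
panrim [ 0.5305 -0.0536  0.095 ]
hend [ 0.387  -0.0314  0.085 ]
hobL [0.4791 0.2777 0.04  ]
hobR [ 0.4565 -0.1722  0.04  ]
```

View pics/crop.png

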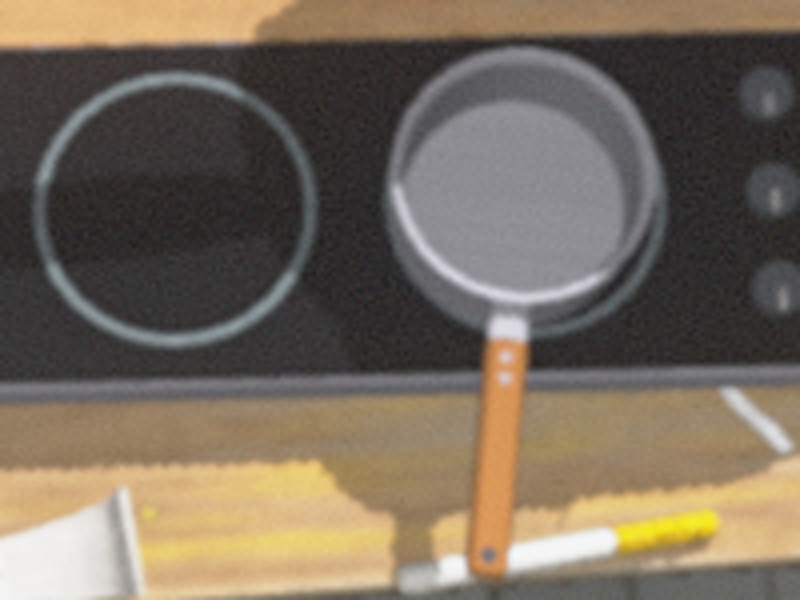

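```bash
cat > plan.py <<'E'
from h import *
s=dict(np.load("top0.npz"))
P=lambda x,y,z: ray(s,250+x/4,160+y/4,z)
ring=P(176.5,210,.04); pan=P(524,176,.095); hs=P(507,340,.091); he=P(489,575,.091)
E
python3 - <<'E'
from plan import *
from plant import ctrl,status
for n in("ring","pan","hs","he"):print(n,globals()[n].round(4))
hm=(hs+he)/2; d=hs-he
print("rim dia",np.linalg.norm(P(388,176,.095)-P(660,176,.095)),"ring dia",np.linalg.norm(P(35,210,.04)-P(318,210,.04)),"hlen",np.linalg.norm(d),"hm-pan",np.linalg.norm((hm-pan)[:2]))
psi=np.degrees(np.arctan2(d[1],d[0])); psi2=np.degrees(np.arctan2(*(pan-hm)[1::-1]));print("psi",psi,psi2)
e=P(0,385,.04)-P(800,370,.04); print("hob y dir",np.degrees(np.arctan2(e[1],e[0])), np.linalg.norm((ring-pan)[:2]))
for y in(psi,psi+180):
  for q in ([*hm[:2],.066],[hm[0],hm[1]+.14,.066]):
    print(y,ctrl.inverse_kinematics(q,[180,0,y]))
# depth check along shelf/knob heights
r=s["range_z"]; f=240/np.tan(np.radians(s["fovy"])/2)
for u,v in((374,280),(294,212),(350,90),(100,105)):
    q=np.array([(u-s["cx"])/f,-(v-s["cy"])/f,-1])*r[v,u]; print(u,v,(s["view"][:3,:3].T@(q-s["view"][:3,3])).round(3))
E
```

```text
ring [0.543  0.0794 0.04  ]
pan [ 0.5321 -0.0538  0.095 ]
hs [ 0.4705 -0.0423  0.091 ]
he [ 0.384  -0.0281  0.091 ]
rim dia 0.10230027175142666 ring dia 0.11300716756478527 hlen 0.0876590056938397 hm-pan 0.10644372256913191
psi -9.2957438945225 -10.038579451094531
hob y dir 87.20094969376701 0.13363871421307116
-9.2957438945225 [-25.92888609  22.12623432  31.42063861 127.965227   -20.23759672
  34.58555173 -78.834578  ]
-9.2957438945225 [ -31.00676234   20.9936589    15.85641718  126.10950155  -10.07086555
   34.04107304 -107.07858061]
170.7042561054775 [  3.10655119  19.58646391  -2.26537734 127.05370251   1.38000378
  33.38161317  80.52398288]
170.7042561054775 [ -6.53687307  20.93678067 -12.33257119 125.3077834    7.75533112
  34.44314517  56.21826323]
374 280 [ 0.418 -0.034  0.092]
294 212 [0.543 0.08  0.042]
350 90 [ 0.654 -0.011  0.226]
100 105 [0.721 0.37  0.097]
```

Run:
```python
from plan import *
from plant import ctrl,status,cams
O=[180,0,170.5]; g=(hs+he)/2
ctrl.move_linear([.40,.30,.23],feed=.25)
ctrl.move_linear([g[0],g[1],.20],O,feed=.25)
print(status.current_ee_pos(),status.current_orientation(),status.current_time())
stop=ctrl.move_linear([g[0],g[1],.067],feed=.08,stop_force=6)
print("stop",stop,status.current_ee_pos(),status.current_force())
if not stop:
    ctrl.close(30); print("w",status.current_gripper_width(),status.current_force(),status.current_time())
s1=cams.snapshot("top"); np.savez("top1.npz",**s1)
cv2.imwrite("pics/t1.png",cv2.resize(s1["img"][160:310,250:450,::-1],None,fx=4,fy=4,interpolation=cv2.INTER_CUBIC))
```

```text
[ 0.4272372  -0.03413508  0.20002165] [ 1.79978151e+02 -4.14203208e-03  1.70585522e+02] 3.25
stop False [ 0.42762616 -0.0352176   0.06738   ] [-0.64531219  0.6709679   0.528295  ]
w 0.17247754904994128 [ 0.23042964  0.14997857 -0.56438406] 6.225
```

View pics/t1.png

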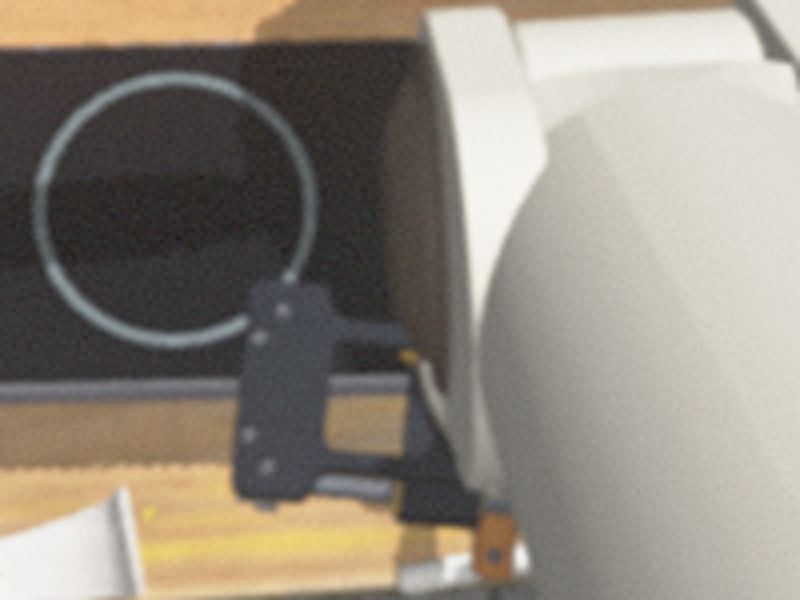

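The arm hides the pan, but the jaw width of 15.9 mm matches the 16 mm handle, so it is gripped. Next I'll slide it by ring minus pan.

Run:
```python
from plan import *
from plant import ctrl,status,cams
p=np.array(status.current_ee_pos()); d=(ring-pan)[:2]
tgt=[p[0]+d[0],p[1]+d[1],p[2]]
for k in (.5,1):
    print(ctrl.move_linear([p[0]+k*d[0],p[1]+k*d[1],p[2]],feed=.05,stop_force=20),status.current_ee_pos(),status.current_orientation(),status.current_force(),status.current_gripper_width())
s1=cams.snapshot("scene"); np.savez("scene2.npz",**s1); cv2.imwrite("pics/s2.png",s1["img"][:,:,::-1])
print(status.current_time())
```

```text
False [0.43267483 0.03149552 0.06699915] [1.79988655e+02 4.73986205e-03 1.70493186e+02] [-0.28537044 -0.84585262 -0.92232078] 0.17241908232202743
False [0.43805452 0.09809909 0.06697597] [ 1.79989530e+02 -7.64625590e-04  1.70496334e+02] [ 0.78269545 -0.70232541  0.07804147] 0.1667746874582768
9.3
```

View pics/s2.png

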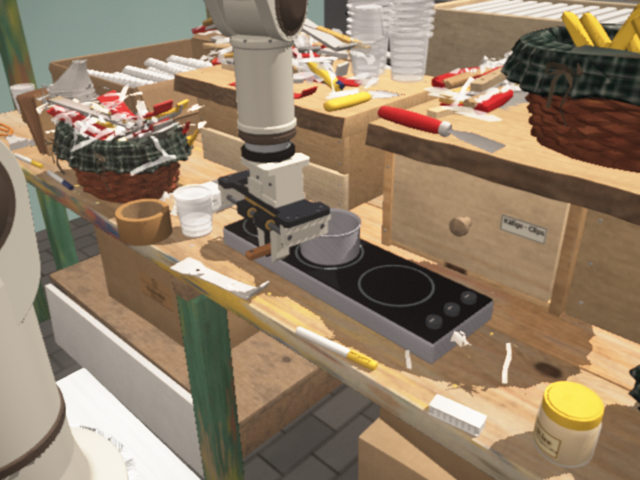

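Run:
```python
from plan import *
from plant import ctrl,status,cams
ctrl.open_gripper()
p=np.array(status.current_ee_pos())
ctrl.move_linear([p[0],p[1],.23],feed=.12)
ctrl.move_linear([.38,.33,.25],feed=.25)
s1=cams.snapshot("top"); np.savez("top3.npz",**s1)
cv2.imwrite("pics/t3.png",cv2.resize(s1["img"][150:310,150:350,::-1],None,fx=3.75,fy=3.75,interpolation=cv2.INTER_CUBIC))
print(status.current_time(),status.current_gripper_width())
```

```text
13.2333 1.000154291442648
```

View pics/t3.png

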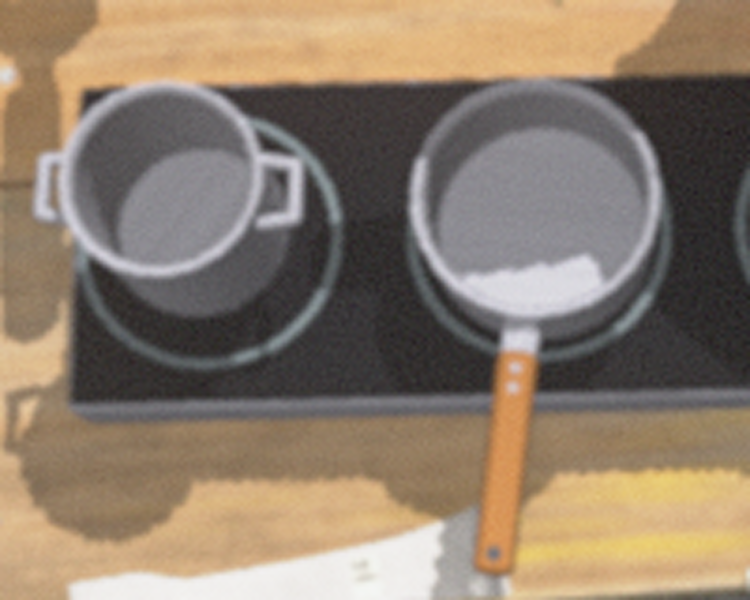

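The pan's rim spans x 410–662 and y 80–318 in the crop, so its centre is at (536,199). The pot is on its own ring. I'll compare these with the ring position and the start picture.

Run:
```python
from plan import *
s3=dict(np.load("top3.npz"))
p=ray(s3,150+536/3.75,150+199/3.75,.095); print("pan",p,"err",(p-ring)[:2],np.linalg.norm((p-ring)[:2]))
a,b=[cv2.cvtColor(x["img"][165:230,155:235],cv2.COLOR_RGB2GRAY).astype(np.float32) for x in(s,s3)]
print("pot shift px",cv2.phaseCorrelate(a,b))
# rim heights from depth
f=240/np.tan(np.radians(s["fovy"])/2);v,u=np.mgrid[165:240,255:335]
r=s3["range_z"][v,u];q=np.stack([(u-s["cx"])/f,-(v-s["cy"])/f,-np.ones(u.shape)],-1)*r[...,None]
w=((q-s["view"][:3,3])@s["view"][:3,:3]).reshape(-1,3)
rim=w[(w[:,2]>.085)&(w[:,2]<.11)&(np.abs(np.hypot(*(w[:,:2]-p[:2]).T)-.049)<.006)]
(c,_),d=cv2.minEnclosingCircle(rim[:,:2].astype(np.float32)),0
A=np.c_[rim[:,:2]-p[:2],np.ones(len(rim))];print("n",len(rim),"rim plane",np.linalg.lstsq(A,rim[:,2],rcond=None)[0],"circle",c)
```

```text
pan [0.54248786 0.07827904 0.095     ] err [-0.00048087 -0.00116285] 0.001258355882302207
pot shift px ((-0.0891052279507818, 0.018339393801134918), 1.0342704849110709)
n 760 rim plane [ 0.00260192 -0.00491851  0.09335923] circle (0.541230320930481, 0.07835918664932251)
```

The pan is 1.3 mm off centre and level, and the pot hasn't moved, so I'm handing in.

```bash
python3 -c "
from plant import ticket,status
print(status.current_time()); print(ticket.job_done())"
```

```text
13.2333
the job is handed in; nothing more can be done
None
```

I pinched the pan's handle from above at 30 N and slid the pan level along the hob, about 134 mm to the middle ring. Then I opened the gripper, moved the arm clear and handed the job in at 13.2 s.

My last checks, from the top camera after release:
- **Pan position:** its axis is about 1.3 mm from the ring's centre (limit 18 mm).
- **Pan tilt:** the rim plane is level to about 0.006 rad, at a height of about 0.093 m against 0.095 m nominal, so it is standing flat.
- **Pot:** it shifted less than 0.1 pixel, so it has not moved.
- **Gripper:** it was open and clear of everything.

No check failed. The 2 mm difference in rim height is within the camera calibration. During the slide I measured neither the pan's height nor its tilt, but the tool stayed level and the forces I read at the middle and end of the slide were under 1 N per axis.

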